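# Seat the drip-feed cartridge in its notched holder

### The arm

A 6-joint arm with a two-finger parallel gripper is mounted at the origin on the work surface. World frame = base frame: x ahead of the robot, y to its left, z up, the work surface at z = 0. Lengths are in mm, angles in rad, forces in N, time in s.
With the tool pointing down it reaches from about 275 to 825 mm from the base axis. Payload 4.9 kg.
Tool frame: the origin (TCP) lies midway between the tips of the shut fingers; the grasp point (between the pads) lies 19 mm behind it (robot.grip_depth is the distance from the TCP to the grasp point, in mm); z points along the fingers, y is the line along which they close (so a half turn about z gives the same grasp; the last joint's range is limited). The gripper opens to 85 mm and grips with 20 to 120 N. Pads are 22 mm wide; open, the fingers measure 114 mm over their backs; the gripper's body (76 mm by 85 mm) begins 54 mm behind the grasp point. The pads swing forward as they close: fully open they stand 13 mm farther back than shut.
Start: joints at [-1.299, 0.326, -0.193, 1.052, 0, 1.437], TCP at [217.128, -505.345, 231.281] pointing down, gripper open.
Joint ranges: [-2.65, 2.65], [-0.97, 1.79], [-1.3, 1.35], [-1.93, 2.1], [-1.47, 1.37], [-3.14, 3.14]. Speed limits (rad/s): [2.57, 2.57, 3.14, 3.14, 3.14, 3.14].

### API

Orientations are given as a unit quaternion [x, y, z, w].
In Python, from workcell import robot gives the robot as it stands.
- The arm moves only by the shell command python3 -m creep 'ROWS' [OPENING] [FORCE]. ROWS is JSON, a list of rows, each an object of numbers: "tx", "ty", "tz": the shift along the tool's x, y, z in cm; "rx", "ry", "rz": the turn, a rotation vector about the tool's x, y, z in degrees. A call has 1 to 20 rows; each row is the pose to reach, as a shift and turn from the pose commanded when the call began, along the tool's axes at that moment; what a row does not reach only later rows make up. A row lasts 1/10 s, in which the tool goes at most 50 mm and 8.59 degrees, less where a joint would pass 70% of its speed; a pose out of reach is approached as far as the arm can. A call with a gripper value outside its range is refused whole. OPENING is the gripper command: -1 is shut, 1 is fully open, values between are in proportion, set as the call begins (- or left out, the last holds). The fingers move at their own pace and stop on an object; FORCE is the grip in N (left out, the last holds). Time passes only in rows, so rows that repeat a pose let the fingers close. It gives the time, the measured TCP pose, the force, the opening and the grip force at its end, in the units of the state.
- robot.get_state(): the state, without advancing time (a new reading comes with each control period).
- robot.get_image(name): name is "scene" or "top"; returns the picture (384x512x3 uint8, red, green, blue); there is no depth.
- robot.calibration(name): a dict with "vertical_fov" (degrees; the focal length in pixels is half the picture's height over the tangent of half this angle, whatever the lens; pixels are square), "cx", "cy" (the principal point, pixels), "cam_to_world" (4x4, takes a point from camera to world coordinates). Camera axes: x right, y down, z forward; pixel columns grow to the right and rows downward; lengths in mm; the calibration is good to about 2 mm. A picture is of the moment at which its call begins. calibration takes no time and is no camera call.
- robot.job_done(): hands the job in; it is judged then, once.
Trained networks look in the newest picture that a camera, given by its name, has taken for a name from the list of things; names that differ only in an ending like _2 or _b are one class to them, and where a whole thing is asked for, a point or a joint stands for the part that bears it (a point fixed in the world has none). Each returns a list of dicts, best first, with "confidence" (0 to 1); they miss things now and then, are a little off and sometimes report something else, mostly with a low value. They report only what shows in the picture. A call takes as long as a camera call. They do not tell look-alikes from the thing itself.
- robot.boxes_of(name, camera): "at" ([x, y, z] in mm, in the coordinates of the camera as it stood for that picture, good to about 4 mm: the middle of the surface that is visible of it).
- robot.outline_of(name, camera): "pixels" (384x512 bool, what is visible of it).
- robot.spot_point(name, camera): "at" ([x, y, z] in mm, in the coordinates of the camera as it stood for that picture, good to about 4 mm: a listed point, or the origin of a listed thing).
The state is a dict: "t": time; "joints": joint angles; "joint_velocities": joint speeds; "joint_torque": joint torques, N m; "position": TCP position; "orientation": TCP orientation; "ft_force": force on the tool from outside, world axes, zero at the start; "wrist_torque": the same for the moment, N m; "opening": opening from 0.0 (shut) to 1.0 (fully open); "grip_force": force on a finger pad.
Only numpy, scipy, OpenCV 4.12 (cv2) and the standard library are available. Lean on these libraries where they do the work, as an engineer would, in place of code of your own. Each camera call takes 0.05 s, during which the arm holds its last target. There are 200 camera calls.

### The job

Three feed cartridges stand on the potting bench. Pick up the one with a single side nozzle, turn it so that the nozzle lines up with the notch in the grey holder, and seat it fully home in the holder with the nozzle out through the notch. Keep it upright, and leave the other two cartridges standing where they are.

Things in the scene. Friction and masses are not known exactly. Their poses are not given: they have to be found in the camera images.
- cartridge: The one to load: upright white cylinder, 52 mm across, 80 mm tall, 0.25 kg. ONE round black nozzle, 12 mm thick, sticks out along its own +x to 56 mm from the axis, centre line 18 mm above the underside. On top a grey grip bar to pinch, centred: 44 mm long along x (in line with the nozzle), 14 mm thick along y, from 80 to 110 mm above the underside. Origin: centre of the underside, z up.
- holder: Fixed grey holder. Its cup's floor is 10 mm above the bench (foot 110 mm across), its wall rises to 55 mm; the cup tapers from 80 mm across at the rim to 62 mm at the floor. One notch, down to the floor, on its own +x side: 38 mm wide at the rim, 26 mm at the floor; a 14 mm high channel leads out from it. A black block, 46 mm high, is on the -x side. Origin: on the cup's axis, bench level.
- plain_cartridge: A bystander to leave alone: same cylinder and grip bar, NO nozzle. Origin: centre of the underside; grip bar along x.
- twin_cartridge: A bystander to leave alone: same cylinder and grip bar, TWO opposite nozzles along +x and -x. Origin: centre of the underside.
Things that resemble listed ones, but are neither listed nor needed, are in the scene too. What is shaped like the cartridge but blue or red is not meant. There is more than one size of the holder; the job needs the smaller.

How it is judged:
By the outcome, as a careful person would: the job done as asked, in the order asked, and still so for the second after the job is handed in, with the robot touching nothing.
It also fails if it takes over 35 s, if anything falls off the work surface, if the arm or the gripper's body presses on something with over 40 N, if the wrist force passes 120 N, or if a joint passes its speed limit or range.

## Working session

There is one attempt and no reset: what is moved stays moved. The work goes in short steps, Python scripts to look and compute and a shell command to move; the robot and the scene stay as the last step left them, time stands still between calls to the robot, and variables do not carry over. Pictures are saved under pics/ and viewed, at most 10 in all, crops included, and the job is handed in when it is done.

```bash
ls; mkdir -p pics
cat > h.py <<'E'
import numpy as np, cv2
from workcell import robot
def w(cam,p):
    T=np.array(robot.calibration(cam)["cam_to_world"]); return (T@np.r_[p,1])[:3]
def pix(cam,P):
    c=robot.calibration(cam);T=np.linalg.inv(np.array(c["cam_to_world"]));q=(T@np.r_[P,1])[:3]
    f=192/np.tan(np.radians(c["vertical_fov"]/2)); return np.array([c["cx"]+f*q[0]/q[2],c["cy"]+f*q[1]/q[2]])
def ray(cam,uv,z):
    c=robot.calibration(cam);T=np.array(c["cam_to_world"]);f=192/np.tan(np.radians(c["vertical_fov"]/2))
    d=T[:3,:3]@np.array([(uv[0]-c["cx"])/f,(uv[1]-c["cy"])/f,1]);o=T[:3,3];return o+d*(z-o[2])/d[2]
E
python3 - <<'E'
from h import *
for c in("scene","top"):
    im=robot.get_image(c); cv2.imwrite(f"pics/{c}0.png",im[:,:,::-1])
    for n in("cartridge","holder","plain_cartridge","twin_cartridge"):
        for r in robot.spot_point(n,c): print(c,n,round(r["confidence"],2),w(c,r["at"]).round(),pix(c,w(c,r["at"])).round())
    print(np.array(robot.calibration(c)["cam_to_world"]).round(2))
print(robot.get_state())
E
```

```text
pics
scene cartridge 0.89 [656.  76.   1.] [233. 283.]
scene cartridge 0.78 [640. -49.   0.] [180. 259.]
scene cartridge 0.62 [540. 158.  -1.] [289. 252.]
scene holder 0.72 [ 197. -270.    2.] [181. 121.]
scene holder 0.56 [ 488. -301.   -4.] [116. 185.]
scene plain_cartridge 0.65 [449.  55.   0.] [258. 210.]
scene twin_cartridge 0.8 [536. 263.   4.] [339. 263.]
[[-3.40000e-01  6.40000e-01 -6.90000e-01  1.13677e+03]
 [ 9.40000e-01  2.50000e-01 -2.40000e-01  2.80430e+02]
 [ 2.00000e-02 -7.30000e-01 -6.90000e-01  7.59620e+02]
 [ 0.00000e+00  0.00000e+00  0.00000e+00  1.00000e+00]]
top cartridge 0.71 [546. 156.  -1.] [216. 147.]
top cartridge 0.65 [641. -48.  -0.] [301. 110.]
top holder 0.93 [ 198. -273.   -1.] [393. 297.]
top holder 0.83 [ 490. -299.   -3.] [404. 174.]
top plain_cartridge 0.91 [445.  57.  -2.] [256. 189.]
top twin_cartridge 0.69 [535. 259.   0.] [174. 150.]
[[ 2.0000e-02 -1.0000e+00  7.0000e-02  3.6345e+02]
 [-1.0000e+00 -2.0000e-02  1.0000e-02  2.9470e+01]
 [-1.0000e-02 -7.0000e-02 -1.0000e+00  9.4805e+02]
 [ 0.0000e+00  0.0000e+00  0.0000e+00  1.0000e+00]]
{'t': 0.5, 'joints': array([-1.29919292e+00,  3.26242302e-01, -1.92691810e-01,  1.05197684e+00,
       -4.84787899e-07,  1.43659102e+00]), 'joint_velocities': array([ 7.92136565e-04,  7.25782243e-05, -7.54801093e-05,  6.12610294e-04,
        1.93941507e-04,  7.71640518e-04]), 'joint_torque': array([-5.49918605e-04, -4.42962742e+01,  2.62537497e+01,  2.79389613e-03,
       -1.89687612e-04,  3.57073011e-07]), 'position': array([ 217.11936334, -505.30102724,  231.22286018]), 'orientation': array([ 9.79485437e-01,  2.01514950e-01, -4.17595819e-06, -5.71594783e-05]), 'ft_force': array([ 0.10948939,  0.3512784 , -0.83717383]), 'wrist_torque': array([-0.00797711, -0.07176644, -0.00040672]), 'grip_force': 0.0, 'opening': 1.0016526392866958}
```

View pics/scene0.png

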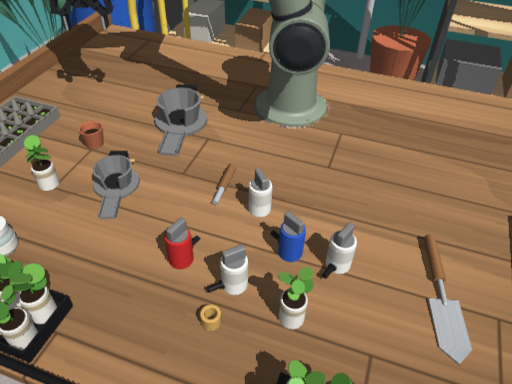

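View pics/top0.png

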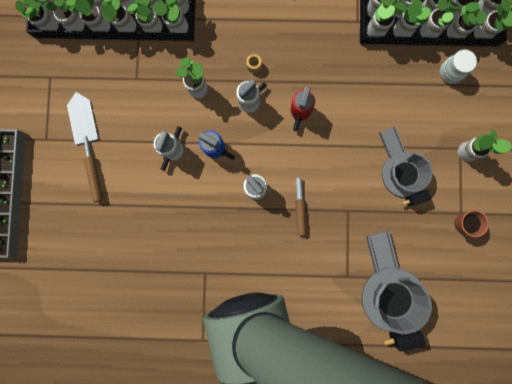

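The scene view shows the white single-nozzle cartridge at (233,270) with its nozzle at (212,288). In the top view it is at (248,97). The small holder is at (116,178) in scene and (406,175) in top, with its channel pointing up and left in top. I'll enlarge both.

Run:
```python
from h import *
T=cv2.imread("pics/top0.png");S=cv2.imread("pics/scene0.png")
def cr(I,u,v,n=30,s=350): return cv2.resize(I[v-n:v+n,u-n:u+n],(s,s)[:2] if 0 else (s,s-60),interpolation=cv2.INTER_CUBIC)
a=np.vstack([np.hstack([cr(T,252,97),cr(T,402,165,45)]),np.hstack([cr(S,233,270),cr(S,116,185,45)])])
cv2.imwrite("pics/c.png",a)
for c in("scene","top"):
    print(c,pix(c,[656,76,0]).round(1),pix(c,[656,76,110]).round(1),pix(c,[490,-300,0]).round(1),pix(c,[490,-300,55]).round(1))
```

```text
scene [233.2 283.3] [232.4 248.4] [115.7 184.1] [111.2 167.1]
top [250.1 102.9] [248.   87.6] [404.5 173.5] [413.  170.5]
```

View pics/c.png

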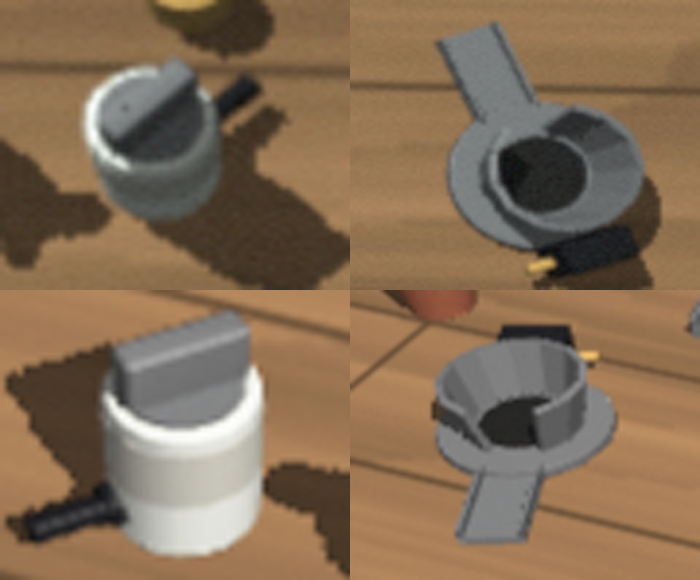

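The crops confirm one nozzle, in line with the bar and pointing to +x/-y. The holder's channel points to +x/+y, with its block on the opposite side. Next I fit the poses from both views.

Run:
```python
from h import *
from scipy.optimize import least_squares
def P(x,y,a,p): c,s=np.cos(a),np.sin(a); return [x+c*p[0]-s*p[1],y+s*p[0]+c*p[1],p[2]]
t=lambda u,v:(222+u*60/350,67+v*60/290)
s=lambda u,v:(203+u*60/350,240+v*60/290)
obs=[("top",(56,0,18),t(252,88)),("top",(22,0,110),t(180,68)),("top",(-22,0,110),t(113,137)),
("scene",(56,0,18),s(35,235)),("scene",(22,0,110),s(122,65)),("scene",(-22,0,110),s(243,28))]
f=lambda q:np.concatenate([pix(c,P(*q,p))-o for c,p,o in obs])
r=least_squares(f,[656,76,-1]);print(r.x,np.degrees(r.x[2]),r.fun.round(1))
t=lambda u,v:(357+u*90/350,120+v*90/290)
s=lambda u,v:(71+u*90/350,140+v*90/290)
obs=[("top",(1,0,10),t(116,32)),("top",(0,0,10),t(192,175)),("top",(0,0,55),t(215,172)),("top",(.6,0,10),t(160,111)),
("scene",(1,0,10),s(142,251)),("scene",(.6,0,10),s(160,182))]
f=lambda q:np.concatenate([pix(c,P(q[0],q[1],q[2],(q[3] if p[0]==1 else q[4] if p[0] else 0,0,p[2])))-o for c,p,o in obs])
r=least_squares(f,[490,-300,.3,110,55]);print(r.x,np.degrees(r.x[2]),r.fun.round(1))
L=[(n,c) for c in("top","scene") for n in("holder","cartridge")]
for _ in range(4):
  for c in("top","scene"):
    robot.get_image(c)
    for n,g in(("holder",(490,-300)),("cartridge",(656,76))):
      for d in robot.spot_point(n,c):
        p=w(c,d["at"])
        if np.hypot(p[0]-g[0],p[1]-g[1])<30: print(n,c,p.round(1))
```

```text
[655.11728731  79.11919689  -0.74860254] -42.89176618396201 [-0.5 -0.6  0.7 -0.3 -1.9 -0.3 -0.5  0.3 -0.8 -0.6  0.3 -1.4]
[ 4.85296309e+02 -3.00061632e+02  4.01877180e-01  1.20204976e+02
  5.40215226e+01] 23.025866298900663 [-0.6 -1.1 -0.4  0.7  0.7 -0.8 -1.1 -0.3 -0.6 -1.8 -0.1 -1. ]
holder scene [ 489.7 -300.9   -1.9]
cartridge scene [656.4  74.3   3.1]
cartridge top [656.7  79.2   1.7]
holder scene [ 487.2 -302.7   -1.3]
holder top [ 4.887e+02 -2.983e+02 -4.000e-01]
cartridge top [662.   81.8  -3.6]
holder scene [ 490.7 -299.3   -2.8]
cartridge scene [655.9  77.8   2.2]
holder top [ 489.3 -297.3   -1.9]
cartridge top [659.8  80.5  -2.1]
holder scene [ 488.4 -301.4   -0.6]
cartridge scene [657.5  73.8   2.4]
```

```bash
python3 -m creep '[{"tx":63.4,"ty":-36.2,"rz":-113.7},{"tx":63.4,"ty":-36.2,"rz":-113.7},{"tx":63.4,"ty":-36.2,"rz":-113.7},{"tx":63.4,"ty":-36.2,"rz":-113.7},{"tx":63.4,"ty":-36.2,"rz":-113.7},{"tx":63.4,"ty":-36.2,"rz":-113.7},{"tx":63.4,"ty":-36.2,"rz":-113.7},{"tx":63.4,"ty":-36.2,"rz":-113.7},{"tx":63.4,"ty":-36.2,"rz":-113.7},{"tx":63.4,"ty":-36.2,"rz":-113.7},{"tx":63.4,"ty":-36.2,"rz":-113.7},{"tx":63.4,"ty":-36.2,"rz":-113.7},{"tx":63.4,"ty":-36.2,"rz":-113.7},{"tx":63.4,"ty":-36.2,"rz":-113.7},{"tx":63.4,"ty":-36.2,"rz":-113.7},{"tx":63.4,"ty":-36.2,"rz":-113.7},{"tx":63.4,"ty":-36.2,"tz":5,"rz":-113.7},{"tx":63.4,"ty":-36.2,"tz":9.1,"rz":-113.7},{"tx":63.4,"ty":-36.2,"tz":9.1,"rz":-113.7},{"tx":63.4,"ty":-36.2,"tz":9.1,"rz":-113.7}]' 1 25
python3 - <<'E'
from h import *
from scipy.spatial.transform import Rotation as R
s=robot.get_state();M=R.from_quat(s["orientation"]).as_matrix();print(s["t"],s["position"],M.round(3),np.degrees(np.arctan2(M[1,0],M[0,0])),s["joints"])
S=robot.get_image("scene");T=robot.get_image("top")
cr=lambda I,u,v,n=40:cv2.resize(I[v-n:v+n,u-n:u+n,::-1],(400,400),interpolation=cv2.INTER_CUBIC)
cv2.imwrite("pics/h1.png",np.hstack([cr(S,233,255),cr(T,250,92)]))
E
```

```text
1.7 [ 217.13960294 -505.3461572   231.25964411] [[ 0.919  0.395  0.   ]
 [ 0.395 -0.919  0.   ]
 [ 0.    -0.    -1.   ]] 23.2518178292949 [-1.29918347e+00  3.26237102e-01 -1.92602544e-01  1.05197840e+00
  6.88399110e-06  1.43658841e+00]$[0]: bad value
```

View pics/h1.png

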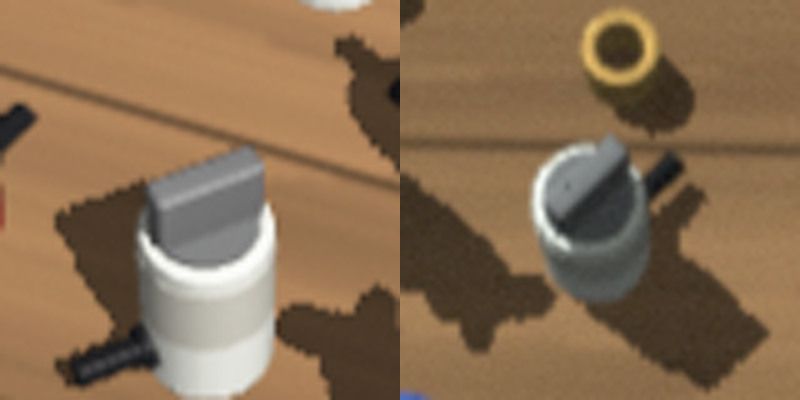

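The row was refused and the arm has not moved. The picture shows the cartridge as before, with its bar at (205,195) in the left crop. I'll retry with smaller shifts.

```bash
python3 -m creep '[{"tx":31.7,"ty":-18.1,"tz":0,"rx":0,"ry":0,"rz":-56.85},{"tx":31.7,"ty":-18.1,"tz":0,"rx":0,"ry":0,"rz":-56.85},{"tx":31.7,"ty":-18.1,"tz":0,"rx":0,"ry":0,"rz":-56.85},{"tx":31.7,"ty":-18.1,"tz":0,"rx":0,"ry":0,"rz":-56.85},{"tx":31.7,"ty":-18.1,"tz":0,"rx":0,"ry":0,"rz":-56.85},{"tx":31.7,"ty":-18.1,"tz":0,"rx":0,"ry":0,"rz":-56.85},{"tx":31.7,"ty":-18.1,"tz":0,"rx":0,"ry":0,"rz":-56.85},{"tx":31.7,"ty":-18.1,"tz":0,"rx":0,"ry":0,"rz":-56.85}]' 1 25
python3 -c "
from h import *
s=robot.get_state();print(s['t'],s['position'],s['joints'])"
```

```text
t: 2.6
position: [438.9, -210.3, 231.5]
orientation: [0.763, 0.646, 0.001, 0.0]
ft_force: [-1.3, -0.4, -0.2]
opening: 0.997
grip_force: 0.0
2.6 [ 438.89917471 -210.34450944  231.51718908] [-0.59956412  0.20875097 -0.35167586  1.00993122  0.00133936  1.13739794]
```

```bash
python3 -m creep '[{"tx":32.5,"ty":16.6,"rz":-56.9},{"tx":32.5,"ty":16.6,"rz":-56.9},{"tx":32.5,"ty":16.6,"rz":-56.9},{"tx":32.5,"ty":16.6,"rz":-56.9},{"tx":32.5,"ty":16.6,"rz":-56.9},{"tx":32.5,"ty":16.6,"rz":-56.9},{"tx":32.5,"ty":16.6,"rz":-56.9},{"tx":32.5,"ty":16.6,"rz":-56.9},{"tx":32.5,"ty":16.6,"tz":4.5,"rz":-56.9},{"tx":32.5,"ty":16.6,"tz":9.1,"rz":-56.9},{"tx":32.5,"ty":16.6,"tz":9.1,"rz":-56.9}]' 1 25
python3 - <<'E'
from h import *
from scipy.spatial.transform import Rotation as R
s=robot.get_state();M=R.from_quat(s["orientation"]).as_matrix();print(s["t"],s["position"],M.round(3),np.degrees(np.arctan2(M[1,0],M[0,0])),s["joints"])
S=robot.get_image("scene");T=robot.get_image("top")
cr=lambda I,u,v,n=40:cv2.resize(I[v-n:v+n,u-n:u+n,::-1],(400,400),interpolation=cv2.INTER_CUBIC)
cv2.imwrite("pics/h2.png",np.hstack([cr(S,233,255),cr(T,250,92)]))
E
```

```text
2.6 [ 438.89917471 -210.34450944  231.51718908] [[ 0.165  0.986  0.001]
 [ 0.986 -0.165  0.001]
 [ 0.001  0.001 -1.   ]] 80.47944984451756 [-0.59956412  0.20875097 -0.35167586  1.00993122  0.00133936  1.13739794]$[0]: bad value
```

View pics/h2.png

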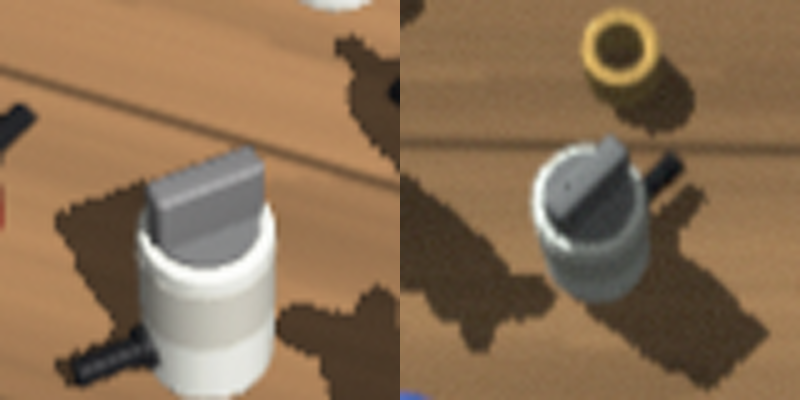

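The pictures are unchanged, so all six keys are required in each row.

```bash
python3 -m creep '[{"tx":32.5,"ty":16.6,"tz":0,"rx":0,"ry":0,"rz":-56.9},{"tx":32.5,"ty":16.6,"tz":0,"rx":0,"ry":0,"rz":-56.9},{"tx":32.5,"ty":16.6,"tz":0,"rx":0,"ry":0,"rz":-56.9},{"tx":32.5,"ty":16.6,"tz":0,"rx":0,"ry":0,"rz":-56.9},{"tx":32.5,"ty":16.6,"tz":0,"rx":0,"ry":0,"rz":-56.9},{"tx":32.5,"ty":16.6,"tz":0,"rx":0,"ry":0,"rz":-56.9},{"tx":32.5,"ty":16.6,"tz":0,"rx":0,"ry":0,"rz":-56.9},{"tx":32.5,"ty":16.6,"tz":0,"rx":0,"ry":0,"rz":-56.9},{"tx":32.5,"ty":16.6,"tz":4.5,"rx":0,"ry":0,"rz":-56.9},{"tx":32.5,"ty":16.6,"tz":9.1,"rx":0,"ry":0,"rz":-56.9},{"tx":32.5,"ty":16.6,"tz":9.1,"rx":0,"ry":0,"rz":-56.9},{"tx":32.5,"ty":16.6,"tz":9.1,"rx":0,"ry":0,"rz":-56.9}]' 1 25
python3 - <<'E'
from h import *
from scipy.spatial.transform import Rotation as R
s=robot.get_state();M=R.from_quat(s["orientation"]).as_matrix();print(s["t"],s["position"],M.round(3),np.degrees(np.arctan2(M[1,0],M[0,0])),s["joints"])
S=robot.get_image("scene");T=robot.get_image("top")
cr=lambda I,u,v,n=40:cv2.resize(I[v-n:v+n,u-n:u+n,::-1],(400,400),interpolation=cv2.INTER_CUBIC)
cv2.imwrite("pics/h3.png",np.hstack([cr(S,233,255),cr(T,250,92)]))
E
```

```text
t: 3.9
position: [655.8, 76.6, 140.2]
orientation: [0.367, 0.93, -0.001, -0.001]
ft_force: [-0.2, -0.5, 0.8]
opening: 1.0
grip_force: 0.0
3.9 [655.82723993  76.55725502 140.19718383] [[-0.73   0.683 -0.002]
 [ 0.683  0.73  -0.   ]
 [ 0.001 -0.002 -1.   ]] 136.9211751677118 [ 4.61400297e-03  5.96371557e-01 -1.08079652e-03  9.75574007e-01
 -2.29044769e-04  7.56480347e-01]
```

View pics/h3.png

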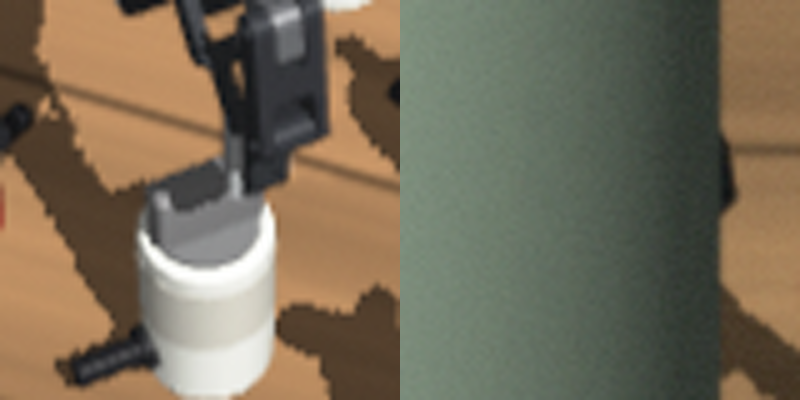

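The near finger stands over the bar at about (265,170) in the left crop, spread across it as intended. I'll descend and close.

```bash
python3 -m creep '[{"tx":0,"ty":0.1,"tz":2.5,"rx":0,"ry":0,"rz":0},{"tx":0,"ty":0.1,"tz":4.5,"rx":0,"ry":0,"rz":0},{"tx":0,"ty":0.1,"tz":5.6,"rx":0,"ry":0,"rz":0},{"tx":0,"ty":0.1,"tz":5.6,"rx":0,"ry":0,"rz":0}]' -0.2 30
python3 -m creep '[{"tx":0,"ty":0,"tz":0,"rx":0,"ry":0,"rz":0},{"tx":0,"ty":0,"tz":0,"rx":0,"ry":0,"rz":0},{"tx":0,"ty":0,"tz":0,"rx":0,"ry":0,"rz":0},{"tx":0,"ty":0,"tz":0,"rx":0,"ry":0,"rz":0},{"tx":0,"ty":0,"tz":0,"rx":0,"ry":0,"rz":0},{"tx":0,"ty":0,"tz":0,"rx":0,"ry":0,"rz":0}]' -1 40
python3 - <<'E'
from h import *
S=robot.get_image("scene")
cv2.imwrite("pics/h4.png",cv2.resize(S[195:315,170:290,::-1],(500,500),interpolation=cv2.INTER_CUBIC))
E
```

```text
t: 4.4
position: [657.1, 78.1, 84.6]
orientation: [0.367, 0.93, -0.0, 0.0]
ft_force: [-0.2, -0.5, 0.0]
opening: 0.403
grip_force: 0.0
t: 5.0
position: [658.4, 78.3, 86.2]
orientation: [0.367, 0.93, 0.0, 0.002]
ft_force: [-0.0, -0.8, 5.6]
opening: 0.157
grip_force: 41.7
```

View pics/h4.png

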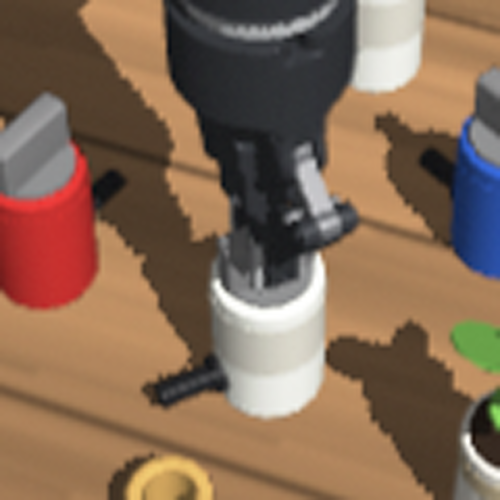

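The cartridge is gripped: opening is 13.4 mm at 42 N. In the picture the nozzle at (190,380) is clear and the cartridge is upright. I'll lift it and carry it over the holder.

```bash
python3 -m creep '[{"tx":0,"ty":0,"tz":-2,"rx":0,"ry":0,"rz":0},{"tx":0,"ty":0,"tz":-5,"rx":0,"ry":0,"rz":0},{"tx":0,"ty":0,"tz":-9,"rx":0,"ry":0,"rz":0},{"tx":0,"ty":0,"tz":-14,"rx":0,"ry":0,"rz":0},{"tx":-1,"ty":-3,"tz":-14,"rx":0,"ry":0,"rz":-5},{"tx":-2.4,"ty":-7,"tz":-14,"rx":0,"ry":0,"rz":-13},{"tx":-3.7,"ty":-11,"tz":-14,"rx":0,"ry":0,"rz":-20},{"tx":-5.1,"ty":-15,"tz":-14,"rx":0,"ry":0,"rz":-27},{"tx":-6.5,"ty":-19,"tz":-14,"rx":0,"ry":0,"rz":-34},{"tx":-7.9,"ty":-23,"tz":-14,"rx":0,"ry":0,"rz":-41},{"tx":-9.2,"ty":-27,"tz":-14,"rx":0,"ry":0,"rz":-48},{"tx":-10.6,"ty":-31,"tz":-14,"rx":0,"ry":0,"rz":-55},{"tx":-12,"ty":-35,"tz":-14,"rx":0,"ry":0,"rz":-61},{"tx":-13,"ty":-38,"tz":-14,"rx":0,"ry":0,"rz":-65},{"tx":-13.4,"ty":-39.2,"tz":-14,"rx":0,"ry":0,"rz":-66},{"tx":-13.4,"ty":-39.2,"tz":-14,"rx":0,"ry":0,"rz":-66},{"tx":-13.4,"ty":-39.2,"tz":-14,"rx":0,"ry":0,"rz":-66},{"tx":-13.4,"ty":-39.2,"tz":-14,"rx":0,"ry":0,"rz":-66}]' -1 40
python3 - <<'E'
from h import *
from scipy.spatial.transform import Rotation as R
s=robot.get_state();M=R.from_quat(s["orientation"]).as_matrix();print(s["t"],s["position"],M.round(3),np.degrees(np.arctan2(M[1,0],M[0,0])),s["joints"])
S=robot.get_image("scene");T=robot.get_image("top")
cr=lambda I,u,v,n=55:cv2.resize(I[v-n:v+n,u-n:u+n,::-1],(400,400),interpolation=cv2.INTER_CUBIC)
cv2.imwrite("pics/h5.png",np.hstack([cr(S,105,160),cr(T,415,160)]))
for z in(0,139): print(pix("scene",[488.5,-300,z]))
for c in("scene","top"):
  for d in robot.spot_point("cartridge",c): print(c,w(c,d["at"]).round(1))
E
```

```text
t: 6.85
position: [488.0, -298.6, 224.2]
orientation: [-0.2, 0.98, 0.0, 0.0]
ft_force: [0.3, 0.1, -1.9]
opening: 0.152
grip_force: 40.6
6.85 [ 487.97516754 -298.58805909  224.20463268] [[-0.92  -0.392 -0.   ]
 [-0.392  0.92   0.001]
 [-0.     0.001 -1.   ]] -156.9454903559413 [-6.78372462e-01  3.71953270e-01 -1.44306629e-01  1.05503003e+00
  4.55324807e-04 -1.08074973e+00]
[116.00973577 183.74044991]
[104.00754146 138.3233514 ]
scene [ 6.407e+02 -5.020e+01  6.000e-01]
scene [541.4 160.8  -1.7]
scene [ 485.2 -301.4  138.5]
top [640.3 -47.   -2.3]
top [545.8 156.3   1.2]
```

View pics/h5.png

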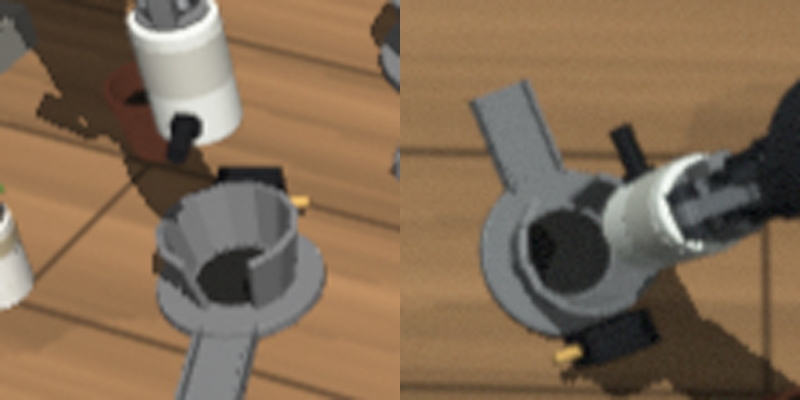

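The cartridge hangs upright over the holder. In the top crop the nozzle at (630,150) is parallel to the channel at (515,135). I'll lower it in stages.

```bash
python3 -m creep '[{"tx":0,"ty":0,"tz":3,"rx":0,"ry":0,"rz":0},{"tx":0,"ty":0,"tz":6,"rx":0,"ry":0,"rz":0},{"tx":0,"ty":0,"tz":8,"rx":0,"ry":0,"rz":0},{"tx":0,"ty":0,"tz":9,"rx":0,"ry":0,"rz":0},{"tx":0,"ty":0,"tz":10,"rx":0,"ry":0,"rz":0},{"tx":0,"ty":0,"tz":10.5,"rx":0,"ry":0,"rz":0},{"tx":0,"ty":0,"tz":10.5,"rx":0,"ry":0,"rz":0}]' -1 40
python3 - <<'E'
from h import *
S=robot.get_image("scene");T=robot.get_image("top")
cr=lambda I,u,v,n=40:cv2.resize(I[v-n:v+n,u-n:u+n,::-1],(400,400),interpolation=cv2.INTER_CUBIC)
cv2.imwrite("pics/h6.png",np.hstack([cr(S,112,170),cr(T,410,165)]))
for c in("scene","top"):
  for d in robot.spot_point("cartridge",c): print(c,w(c,d["at"]).round(1))
E
```

```text
t: 7.75
position: [487.8, -299.6, 119.2]
orientation: [-0.199, 0.98, 0.0, -0.0]
ft_force: [-0.1, -0.1, -2.3]
opening: 0.153
grip_force: 40.5
scene [ 484.2 -303.3   33.2]
scene [542.4 157.5   2.3]
scene [641.8 -48.1  -0.8]
top [ 489.7 -296.3   30.9]
top [5.435e+02 1.558e+02 3.000e-01]
```

View pics/h6.png

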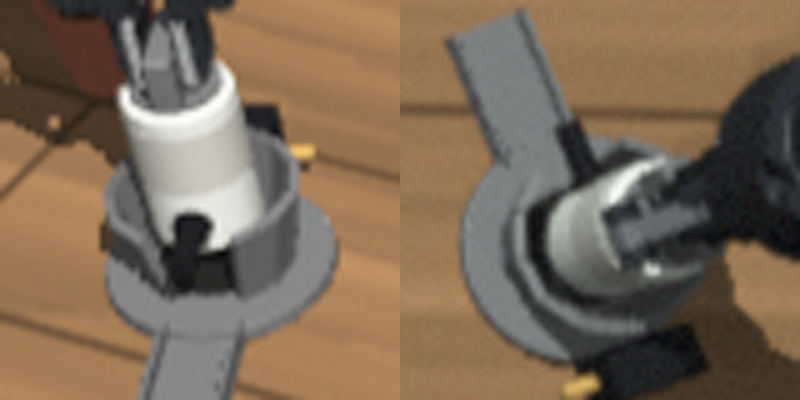

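No contact yet. The nozzle at (188,240) in the scene crop is inside the notch, and the cup gaps are even on both sides. I'll keep going down.

```bash
python3 -m creep '[{"tx":0,"ty":0,"tz":0.7,"rx":0,"ry":0,"rz":0},{"tx":0,"ty":0,"tz":1.3,"rx":0,"ry":0,"rz":0},{"tx":0,"ty":0,"tz":1.8,"rx":0,"ry":0,"rz":0},{"tx":0,"ty":0,"tz":2.1,"rx":0,"ry":0,"rz":0},{"tx":0,"ty":0,"tz":2.1,"rx":0,"ry":0,"rz":0}]' -1 40
```

```text
t: 8.45
position: [487.2, -299.4, 97.5]
orientation: [-0.199, 0.98, 0.001, -0.0]
ft_force: [0.3, -0.5, -1.6]
opening: 0.156
grip_force: 40.5
```

```bash
python3 -m creep '[{"tx":0,"ty":0,"tz":0.1,"rx":0,"ry":0,"rz":0},{"tx":0,"ty":0,"tz":0.2,"rx":0,"ry":0,"rz":0},{"tx":0,"ty":0,"tz":0.3,"rx":0,"ry":0,"rz":0},{"tx":0,"ty":0,"tz":0.3,"rx":0,"ry":0,"rz":0}]' -1 40
```

```text
t: 8.85
position: [487.9, -299.9, 96.2]
orientation: [-0.199, 0.98, -0.0, 0.0]
ft_force: [-1.8, -0.2, 4.6]
opening: 0.152
grip_force: 41.5
```

There is light contact at z = 96, where the floor is expected. I'll release and retreat.

```bash
python3 -m creep '[{"tx":0,"ty":0,"tz":0,"rx":0,"ry":0,"rz":0},{"tx":0,"ty":0,"tz":0,"rx":0,"ry":0,"rz":0},{"tx":0,"ty":0,"tz":0,"rx":0,"ry":0,"rz":0},{"tx":0,"ty":0,"tz":0,"rx":0,"ry":0,"rz":0},{"tx":0,"ty":0,"tz":-1,"rx":0,"ry":0,"rz":0},{"tx":0,"ty":0,"tz":-3,"rx":0,"ry":0,"rz":0},{"tx":0,"ty":0,"tz":-7,"rx":0,"ry":0,"rz":0},{"tx":0,"ty":0,"tz":-11,"rx":0,"ry":0,"rz":0},{"tx":0,"ty":0,"tz":-15,"rx":0,"ry":0,"rz":0},{"tx":0,"ty":0,"tz":-15,"rx":0,"ry":0,"rz":0}]' 0.2 40
python3 - <<'E'
from h import *
S=robot.get_image("scene");T=robot.get_image("top")
cr=lambda I,u,v,n=40:cv2.resize(I[v-n:v+n,u-n:u+n,::-1],(400,400),interpolation=cv2.INTER_CUBIC)
cv2.imwrite("pics/h7.png",np.hstack([cr(S,112,170),cr(T,410,165)]))
for c in("scene","top"):
  for d in robot.spot_point("cartridge",c): print(c,w(c,d["at"]).round(1))
E
```

```text
t: 9.85
position: [490.4, -301.7, 252.2]
orientation: [-0.199, 0.98, -0.004, 0.004]
ft_force: [-0.4, 0.1, -1.0]
opening: 0.597
grip_force: 0.0
scene [641.7 -48.4  -1.1]
scene [ 486.4 -301.8   13. ]
scene [ 5.397e+02  1.591e+02 -5.000e-01]
top [ 491.4 -297.4    7.8]
top [640.5 -45.5   0. ]
top [543.4 159.   -2.7]
```

View pics/h7.png

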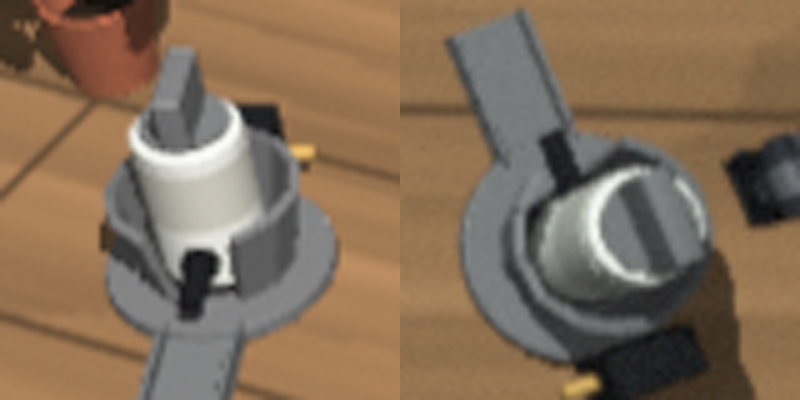

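The cartridge stands upright in the cup at floor height, about 10 mm. The nozzle leaves through the notch at (195,285) in scene and (560,160) in top, and the gripper is clear.

```bash
python3 -c "
from workcell import robot
print(robot.job_done())"
```

```text
the job is handed in; nothing more can be done
None
```

The single-nozzle cartridge is seated upright on the floor of the smaller holder with its nozzle out through the notch, and I handed the job in at about 10 s without touching the other two cartridges; no verdict came back.

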